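Uncover the blue-lidded cheese mould

ROBOT

A 7-joint arm with a two-finger parallel gripper is mounted at the origin on the work surface. World frame = base frame: x ahead of the robot, y to its left, z up, the work surface at z = 0. Lengths are in m, angles in rad, forces in N, time in s.
With the tool pointing down it reaches from about 0.35 to 0.775 m from the base axis. Payload 3.1 kg.
Tool frame: the origin (TCP) lies at the very end of the fingers, on their centre line; the grasp point (between the pads) lies 19 mm behind it; z points along the fingers, y is the line along which they close (so a half turn about z gives the same grasp; the last joint's range is limited). The gripper opens to 85 mm and grips with 20 to 120 N. Pads are 22 mm wide; open, the fingers measure 114 mm over their backs; the gripper's body (76 mm by 85 mm) begins 54 mm behind the grasp point. The pads swing forward as they close: fully open they stand 13 mm farther back than shut.
Start: joints at [1.299, 0.311, 0.014, 1.512, -0.004, 1.319, -0.027], TCP at [0.125, -0.536, 0.206] pointing down, gripper open.
Joint ranges: [-2.7, 2.7], [-0.3, 1.91], [-1.27, 1.3], [0.12, 2.57], [-1.44, 4.58], [0.2, 2.03], [-3.05, 3.05]. Speed limits (rad/s): [2.79, 2.79, 3.14, 3.14, 3.14, 3.14, 3.14].

INTERFACE

Orientations are given as a rotation vector (axis times angle).
In Python, from bench import env gives the robot as it stands. Calls block until the motion is done:
- env.goto(position, orientation): joint-space move of the TCP to a pose.
- env.line_to(position, orientation=None, vel=0.15): straight line of the TCP; orientation=None keeps the orientation; vel is the mean speed in m/s.
- env.movej(angles): joint-space move.
- env.open() and env.gripper_close(): open the fingers fully, or close them until they stop; the grip force is fixed at half the most.
- env.pause(seconds).
- env.inverse_kinematics(position, orientation): joint angles nearest the present ones, or None.
- env.observe(): the state.
- env.capture(name): name is "side" or "top" or "wrist"; returns the picture (480x640x3 uint8, red, green, blue); there is no depth.
- env.camera_params(name): a dict with "fx", "fy", "cx", "cy" (pixels), "k1" (the pictures are not rectified: a ray, as slopes to the right and down, at radius r is drawn at 1 + k1 r^2 times it, then the intrinsics apply), "eye" and "attitude" of the camera in the world. Camera axes: x right, y down, z forward; pixel columns grow to the right and rows downward; lengths in m; the calibration is good to about 2 mm. A picture is of the moment at which its call begins: read the wrist's pose just before it. camera_params takes no time and is no camera call; for the wrist camera it gives the pose at the moment of the call.
A pose or a line that the arm cannot do raises env.Unreachable and nothing moves.
- env.close_job(): hands the job in; it is judged then, once.
The state is a dict: "clock": time; "qpos": joint angles; "qd": joint speeds; "effort": joint torques, N m; "tool_pos": TCP position; "orientation": TCP orientation; "wrist_force": force on the tool from outside, world axes, zero at the start; "moment": the same for the moment, N m; "opening": finger opening in m; "finger_force": force on a finger pad.
Only numpy, scipy, OpenCV 4.12 (cv2) and the standard library are available. Lean on these libraries where they do the work, as an engineer would, in place of code of your own. Each camera call takes 0.05 s, during which the arm holds its last target. There are 200 camera calls.

TASK

Lift the blue lid off its cheese mould and set it down, without dropping it, knob up and wholly on the wire draining rack. Leave the mould standing where it is, and leave the grey-lidded mould alone.

Things in the scene. Friction and masses are not known exactly. Their poses are not given: they have to be found in the camera images.
- blue_lid: Loose all-blue plastic lid, 90 g: plug 84 mm across, 8 mm high, loose (3 mm play) in the mould's mouth; disc 106 mm across, 6 mm thick, resting on the rim; central upright round knob 30 mm across, 34 mm high. Origin at the centre of the plug's underside, z up through the knob: disc top at z = 14 mm, knob top at 48 mm. On the mould the origin is 82 mm above the table.
- blue_mould: Loose round white plastic cheese mould that the blue lid covers, holding a white cheese: 98 mm in diameter at the rim, 90 mm high, about 0.6 kg, standing upright on the table. Origin at the centre of its underside, z up.
- grey_lid: Bystander: an all-grey lid of the same form and size as the blue one, seated on another white mould of the same size. Not to be disturbed. Origin at the centre of its plug's underside, z up.
- rack: Fixed, empty, square draining rack of steel wires, 220 mm by 220 mm, its flat top 20 mm above the table, without a rim. Origin at the centre of its footprint at table height, x and y along its sides, z up.
Things that resemble listed ones, but are neither listed nor needed, are in the scene too. Of the things shaped like the blue_lid, the blue one is meant. Leave any yellow look-alike of the blue_mould alone.

How it is judged:
By the outcome, as a careful person would: the job done as asked, in the order asked, and still so for the second after the job is handed in, with the robot touching nothing.
It also fails if it takes over 46 s, if anything falls off the work surface, if the arm or the gripper's body presses on something with over 40 N, if the wrist force passes 120 N, or if a joint passes its speed limit or range.

## Working session

There is one attempt and no reset: what is moved stays moved. The work goes in short steps, each a Python script; the robot and the scene stay as the last script left them, time stands still between calls to the robot, and variables do not carry over. Pictures are saved under pics/ and viewed, at most 10 in all, crops included, and the job is handed in when it is done.

```bash
mkdir -p pics; python3 - <<'E'
from bench import env
import cv2,numpy as np
for n in("top","side"):
    im=env.capture(n); cv2.imwrite(f"pics/{n}0.png",im[...,::-1])
    print(n,env.camera_params(n))
o=env.observe();print(o["clock"],o["tool_pos"],o["orientation"],o["opening"])
E
```

```text
top {'fx': 465.8541290012889, 'fy': 465.8541290012889, 'cx': 317.9367627383984, 'cy': 231.94810831655937, 'k1': -0.11927868064568341, 'eye': array([0.40101201, 0.00517623, 0.86716124]), 'attitude': array([-2.14443087,  2.17130262, -0.19463863])}
side {'fx': 483.4607097047917, 'fy': 483.4607097047917, 'cx': 319.04350317839135, 'cy': 237.47765124907494, 'k1': -0.07184279103626606, 'eye': array([0.27640735, 0.61567069, 0.60751236]), 'attitude': array([-0.49656084,  2.64876331, -1.26588352])}
0.1 [ 0.12510185 -0.53486056  0.20482764] [-3.11878402e+00 -3.59988160e-01  5.47888291e-04] 0.0855631476934743
```

View pics/top0.png

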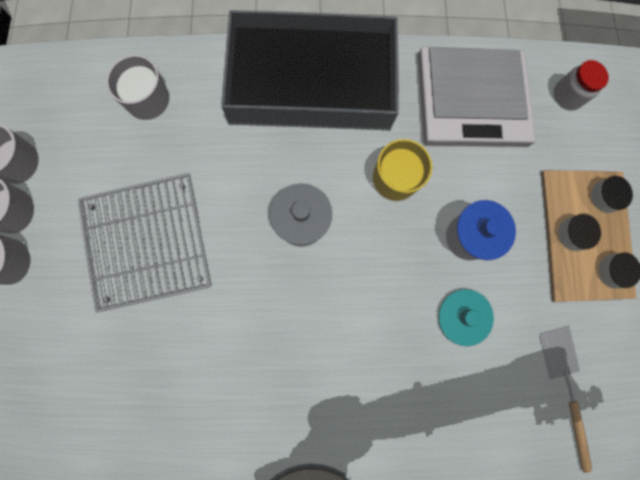

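View pics/side0.png

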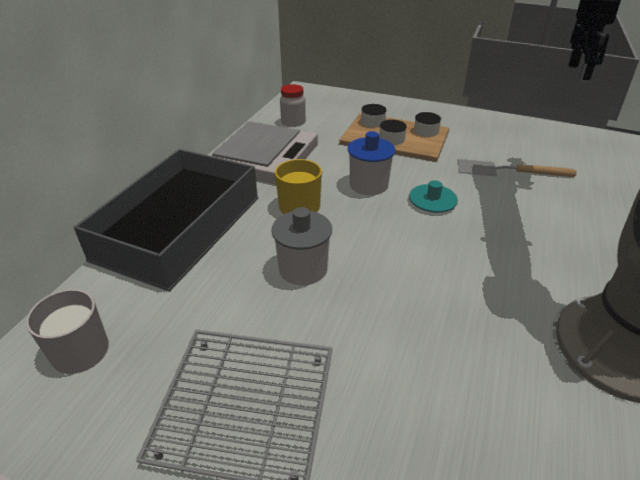

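The top view shows the blue lid, seated on its mould, at (487,230). The grey lid is at (300,214) and a teal decoy lies on the table at (466,317). The rack's corners are at about (80,198), (190,175), (211,285) and (97,310). The side view confirms that the blue lid sits on a white mould, with its knob at (372,141).

```bash
cat > h.py <<'E'
from bench import env
import cv2,numpy as np
from scipy.spatial.transform import Rotation as R
def cast(cp,px,z):
    K=np.array([[cp["fx"],0,cp["cx"]],[0,cp["fy"],cp["cy"]],[0,0,1]])
    s=cv2.undistortPoints(np.array(px,float).reshape(-1,1,2),K,np.array([cp["k1"],0,0,0.]))[:,0]
    d=R.from_rotvec(cp["attitude"]).apply(np.c_[s,np.ones(len(s))])
    return (cp["eye"]+d*((z-cp["eye"][2])/d[:,2])[:,None])[:,:2]
def blue(im):
    h=cv2.cvtColor(im,cv2.COLOR_RGB2HSV)
    m=cv2.inRange(h,(108,120,40),(130,255,255))
    c=max(cv2.findContours(m,cv2.RETR_EXTERNAL,cv2.CHAIN_APPROX_NONE)[0],key=cv2.contourArea)
    return c[:,0]
def disc(cp,c,z):
    (x,y),r=cv2.minEnclosingCircle(cast(cp,c,z).astype(np.float32)*1000)
    e=cv2.fitEllipse((cast(cp,c,z)*1000).astype(np.float32))
    return np.array([x,y])/1000,2*r,e
def down(yaw): # tool z down, tool y at yaw+90deg
    return (R.from_euler('z',yaw)*R.from_rotvec([np.pi,0,0])).as_rotvec()
E
cat > /tmp/a.py <<'E'
from h import *
for n in("top","side"):
    im=cv2.imread(f"pics/{n}0.png")[...,::-1].copy(); cp=env.camera_params(n)
    print(n,disc(cp,blue(im),.096))
rk=cast(env.camera_params("top"),[(80,198),(190,175),(211,285),(97,310)],.02)
rs=cast(env.camera_params("side"),[(197,333),(331,348),(303,480),(141,462)],.02)
print(rk,rk.mean(0),np.linalg.norm(rk-np.roll(rk,1,0),axis=1)); print(rs)
print("grey",cast(env.camera_params("top"),[(300,214)],.096))
for p in ([.4,-.25],[.4,.32]):
  for yaw in np.arange(-3,3.1,.5):
    q=env.inverse_kinematics([*p,.27],down(yaw)); print(p,yaw,None if q is None else np.round(q,2))
E
PYTHONPATH=. python3 /tmp/a.py
```

```text
Traceback (most recent call last):
  File "h.py", line 1, in <module>
    from bench import env
ModuleNotFoundError: No module named 'bench'
```

```bash
cp /tmp/a.py a.py; python3 - < a.py
```

```text
top (array([ 0.51822125, -0.30952133]), 104.48926544189453, ((518.2266845703125, -309.2913513183594), (101.04363250732422, 103.15376281738281), 18.04104232788086))
side (array([ 0.52186719, -0.3186347 ]), 134.0828857421875, ((518.0596923828125, -311.96295166015625), (96.75859069824219, 125.21621704101562), 12.586907386779785))
[[0.59792433 0.42840039]
 [0.63892585 0.2170318 ]
 [0.43308338 0.17318788]
 [0.38820389 0.38387545]] [0.51453436 0.30062388] [0.21439481 0.21530863 0.21046    0.21541454]
[[0.63606445 0.22849021]
 [0.43049059 0.17935527]
 [0.39248619 0.37940188]
 [0.58932718 0.43486861]]
grey [[0.54768066 0.01024461]]
[0.4, -0.25] -3.0 [ 1.03  0.16 -0.58  1.57  0.09  1.44  2.15]
[0.4, -0.25] -2.5 [ 1.4   0.26 -1.08  1.56  0.23  1.46  2.52]
[0.4, -0.25] -2.0 [-0.42  0.19  1.12  1.62 -0.18  1.44 -2.85]
[0.4, -0.25] -1.5 [ 0.65  0.13 -0.14  1.59  0.02  1.43 -2.57]
[0.4, -0.25] -1.0 [ 0.69  0.13 -0.19  1.58  0.02  1.43 -2.07]
[0.4, -0.25] -0.5 [ 0.72  0.13 -0.23  1.58  0.03  1.43 -1.58]
[0.4, -0.25] 0.0 [ 0.74  0.13 -0.25  1.58  0.03  1.43 -1.08]
[0.4, -0.25] 0.5 [ 0.79  0.14 -0.3 
[... 416 characters left out ...]
 0.37 -1.08  1.46  0.33  1.5   1.22]
[0.4, 0.32] -2.0 [ 0.08  0.37 -1.08  1.46  0.33  1.5   1.72]
[0.4, 0.32] -1.5 [ 0.08  0.37 -1.08  1.46  0.33  1.5   2.22]
[0.4, 0.32] -1.0 [ 0.08  0.37 -1.08  1.46  0.33  1.5   2.72]
[0.4, 0.32] -0.5 [-0.03  0.32 -0.9   1.46  0.25  1.48 -3.  ]
[0.4, 0.32] 0.0 [-0.01  0.33 -0.93  1.46  0.26  1.48 -2.51]
[0.4, 0.32] 0.5 [ 0.03  0.34 -0.99  1.46  0.28  1.49 -2.03]
[0.4, 0.32] 1.0 [-0.15  0.28 -0.72  1.47  0.18  1.46 -1.44]
[0.4, 0.32] 1.5 [ 0.08  0.38 -1.08  1.46  0.33  1.5  -1.07]
[0.4, 0.32] 2.0 [-0.02  0.32 -0.91  1.46  0.25  1.48 -0.5 ]
[0.4, 0.32] 2.5 [-0.05  0.31 -0.86  1.47  0.23  1.47  0.02]
[0.4, 0.32] 3.0 [-0.06  0.3  -0.85  1.47  0.23  1.47  0.52]
```

The blue disc is at (0.518, -0.310), 104 mm across against 106 given. The rack's centre is at (0.513, 0.302), with sides of about 214 mm. The two views agree, so I'll move above the lid and check with the wrist camera.

```bash
python3 - <<'E'
from h import *
env.goto([.518,-.310,.27],down(1.0))
cp=env.camera_params("wrist"); im=env.capture("wrist"); cv2.imwrite("pics/w1.png",im[...,::-1])
o=env.observe();print(o["clock"],o["tool_pos"],o["qpos"],cp["eye"])
print(disc(cp,blue(im),.096))
E
```

```text
1.825 [ 0.51646871 -0.31225188  0.26969913] [ 0.72848739  0.4258335  -0.3340779   1.21500004  0.13754376  1.52301383
 -0.15927399] [ 0.56026844 -0.24520296  0.43741388]
(array([ 0.51866089, -0.30950381]), 104.90813446044922, ((518.806884765625, -309.505615234375), (103.1604995727539, 103.74070739746094), 139.78485107421875))
```

View pics/w1.png

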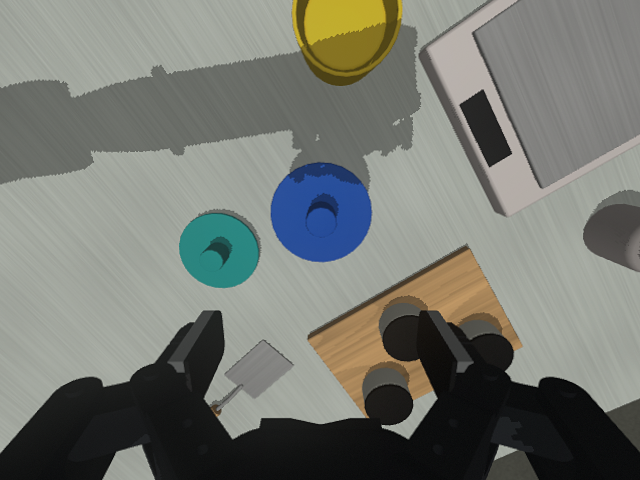

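The wrist view shows the disc centred at about (321,212) with the knob upright at (321,220). It puts the lid at (0.5187, -0.3095), which agrees with the top view. The arm stops about 2.5 mm short, so I'll correct for that while descending.

```bash
python3 - <<'E'
from h import *
t=np.array([.5187,-.3095]); cmd=t.copy()
for z in (.17,.102):
    env.line_to([*cmd,z],down(1.0),vel=.1); env.pause(.3)
    p=env.observe()["tool_pos"]; print(p); cmd=cmd+t-p[:2]
if np.linalg.norm(p[:2]-t)>.001: env.line_to([*cmd,.102],vel=.05); env.pause(.3)
o=env.observe();print(o["tool_pos"],o["wrist_force"])
env.gripper_close(); env.pause(.3)
o=env.observe();print(o["clock"],o["opening"],o["finger_force"],o["wrist_force"],o["tool_pos"])
E
```

```text
[ 0.51892594 -0.30960703  0.17040679]
[ 0.51884501 -0.30956375  0.10260156]
[ 0.51884501 -0.30956375  0.10260156] [0.39553113 0.17560976 0.52633179]
5.3333 0.024780274821657084 59.17430877685547 [-1.59815806  1.14577892  5.30255468] [ 0.51870716 -0.30946853  0.10251482]
```

The grip force is 59 N, but the opening reads 24.8 mm rather than 30. I'll lift slowly and look.

```bash
python3 - <<'E'
from h import *
a=env.capture("side"); aw=env.capture("wrist")
p=env.observe()["tool_pos"]
env.line_to([.5187,-.3095,.125],vel=.05); env.pause(.2)
o=env.observe();print(o["clock"],o["opening"],o["finger_force"],o["wrist_force"],o["tool_pos"])
b=env.capture("side"); bw=env.capture("wrist")
c=lambda s:cv2.resize(s[110:230,290:450],(400,300),interpolation=cv2.INTER_CUBIC)
d=lambda s:cv2.resize(s,(400,300))
cv2.imwrite("pics/g1.png",np.vstack([np.hstack([c(a),c(b)]),np.hstack([d(aw),d(bw)])])[...,::-1])
E
```

```text
6.2417 0.024251500485625497 58.95924389362335 [-0.05274588  0.26770212 -0.91499798] [ 0.51838082 -0.3093704   0.12455253]
```

View pics/g1.png

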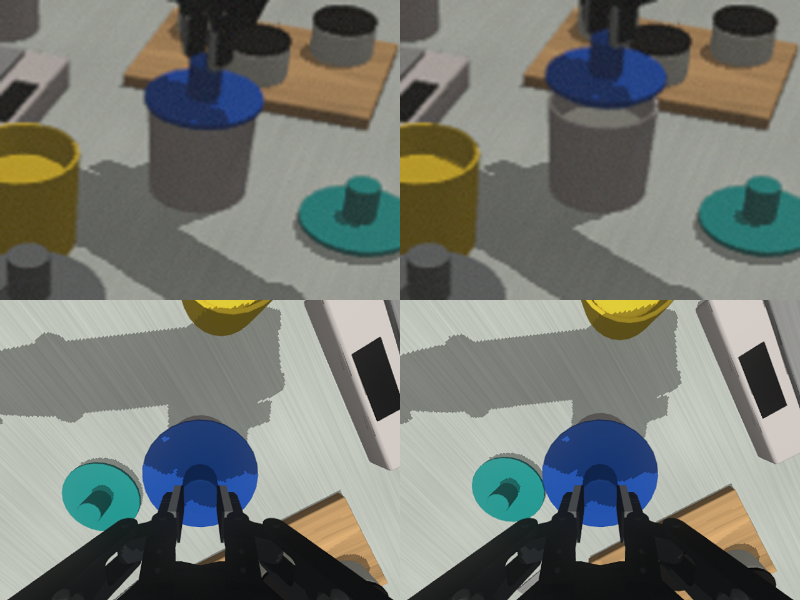

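The lid is up and level and the mould stays put. The wrist force of -0.9 N matches 90 g. Before carrying it over, I'll check that the grip is steady and where the lid sits in the fingers.

```bash
python3 - <<'E'
from h import *
env.line_to([.5187,-.3095,.20],vel=.1)
for i in range(3):
    o=env.observe();print(o["clock"],o["opening"],o["finger_force"],o["tool_pos"]); env.pause(.3)
for n in("top","wrist"):
    cp=env.camera_params(n); im=env.capture(n)
    c=blue(im); print(n,[(z,disc(cp,cv2.convexHull(c)[:,0],z)[:2]) for z in(.184,.189,.194)])
E
```

```text
7.2417 0.024707634223207976 58.98223042488098 [ 0.51815649 -0.30929113  0.1991617 ]
7.5417 0.02500282226239041 58.98446559906006 [ 0.51842709 -0.30937765  0.19941808]
7.8417 0.024637054813168895 58.9848393201828 [ 0.5186982  -0.30948235  0.19997534]
top [(0.184, (array([ 0.51922888, -0.31412637]), 105.42284393310547)), (0.189, (array([ 0.51836371, -0.31178943]), 104.65130615234375)), (0.194, (array([ 0.51749854, -0.30945248]), 103.87964630126953))]
wrist [(0.184, (array([ 0.51660907, -0.31256433]), 110.99852752685547)), (0.189, (array([ 0.51784332, -0.31065768]), 107.98066711425781)), (0.194, (array([ 0.51907764, -0.3087511 ]), 104.9627914428711))]
```

The grip is steady and the lid is centred and level, with its underside about 20.5 mm below the TCP. I'll carry it high over the grey mould to the rack and lower it by feel.

```bash
python3 - <<'E'
from h import *
env.line_to([.5187,-.3095,.30],vel=.15)
t=np.array([.513,.303])
best=min((abs(q[6])+2*abs(q[2]),y) for y in np.arange(-3,3.1,.25) if (q:=env.inverse_kinematics([*t,.30],down(y))) is not None)
yaw=best[1]; print(best)
# travel through an intermediate point above the grey mould
env.goto([*t,.30],down(yaw)); env.pause(.3)
o=env.observe();print(o["clock"],o["opening"],o["finger_force"],o["wrist_force"],o["tool_pos"])
env.line_to([*t,.07],vel=.12); env.pause(.3)
o=env.observe();print(o["clock"],o["opening"],o["wrist_force"],o["tool_pos"])
im=env.capture("side"); cp=env.camera_params("wrist"); w=env.capture("wrist")
cv2.imwrite("pics/r1.png",np.hstack([cv2.resize(im,(400,300)),cv2.resize(w,(400,300))])[...,::-1])
E
```

```text
(np.float64(2.0991747984843836), np.float64(2.5))
11.55 0.024838076554040106 58.9763617515564 [ 0.03319004  0.72337112 -0.97198291] [0.51330734 0.30254989 0.29995348]
13.9167 0.02501538792106631 [-0.06456447  0.62094421 -0.85258777] [0.51310986 0.30303615 0.07016826]
```

View pics/r1.png

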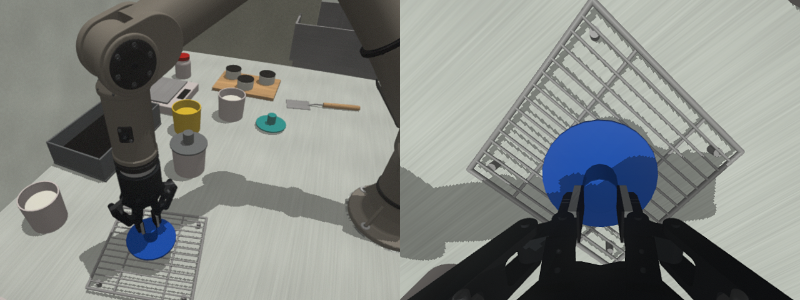

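The lid is held level over the rack, near its centre (disc at about (600,172) in the right half). The blue mould still stands and the grey lid is undisturbed. Now I'll lower it until it touches.

```bash
python3 - <<'E'
from h import *
z=.046
env.line_to([.513,.303,z],vel=.06); env.pause(.2)
f0=env.observe()["wrist_force"][2]
while z>.036:
    z-=.001; env.line_to([.513,.303,z],vel=.02); env.pause(.15)
    f=env.observe()["wrist_force"][2]
    if f-f0>2.5: break
o=env.observe();print(o["clock"],z,f0,f,o["tool_pos"])
if f-f0>2.5:
    env.open(); env.pause(.3)
    env.line_to([.513,.303,.12],vel=.08); env.line_to([.513,.303,.25],vel=.2)
    env.goto([.42,.0,.35],down(1.75)); env.pause(.3)
    s=env.capture("side"); t=env.capture("top"); cp=env.camera_params("top")
    print(disc(cp,blue(t),.034), env.observe()["clock"])
    cv2.imwrite("pics/f.png",np.hstack([cv2.resize(s,(400,300)),cv2.resize(t,(400,300))])[...,::-1])
E
```

```text
17.1667 0.039999999999999994 -0.2600178270480703 3.5024960324728154 [0.51314296 0.3031216  0.04042097]
(array([0.50591522, 0.34675244]), 37.1441535949707, ((506.46807861328125, 348.7209777832031), (5.526438236236572, 35.7219352722168), 99.35342407226562)) 21.6917
```

View pics/f.png

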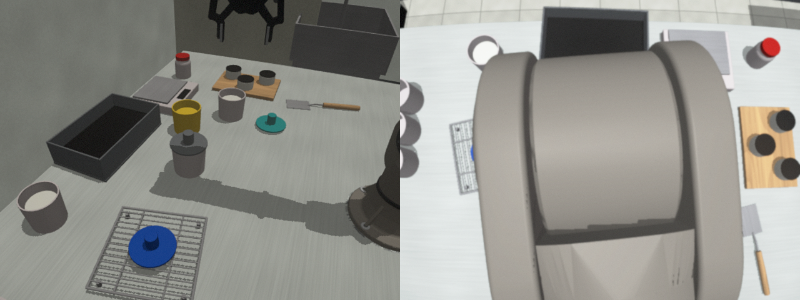

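The side view shows the lid flat and knob up at about (152,246), well inside the rack. The mould and the grey lid are in place and the arm is clear. Touchdown came at the predicted height.

```bash
python3 -c "
from bench import env
print(env.close_job())"
```

```text
the job is handed in; nothing more can be done
None
```

The blue lid is knob up and wholly on the draining rack, its mould still stands in place, the grey-lidded mould was not touched, and the job was handed in at about 22 s.

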